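Angle the slide drying bar past the post into its bay

ROBOT

A 6-joint arm with a two-finger parallel gripper is mounted at the origin on a cart in front of the work surface, level with it; the furniture and walls round the work are solid. World frame = base frame: x ahead of the robot, y to its left, z up, the work surface at z = 0. Lengths are in mm, angles in rad, forces in N, time in s.
With the tool pointing down it reaches from about 350 to 975 mm from the base axis. Payload 7.1 kg.
Tool frame: the origin (TCP) lies at the very end of the fingers, on their centre line; the grasp point (between the pads) lies 19 mm behind it (r.grasp_offset is the distance from the TCP to the grasp point, in mm); z points along the fingers, y is the line along which they close (so a half turn about z gives the same grasp; the last joint's range is limited). The gripper opens to 88 mm and grips with 3 to 60 N. Pads are 20 mm wide; open, the fingers measure 115 mm over their backs; the gripper's body (75 mm by 178 mm) begins 61 mm behind the grasp point.
Start: joints at [-1.16, 0.423, 1.63, -0, 1.089, -0.019], TCP at [260.445, -568.131, 222.675] pointing down, gripper open.
Joint ranges: [-3, 3], [-0.9, 2.11], [0.09, 2.58], [-1.31, 4.45], [0.11, 2.69], [-2.54, 2.54]. Speed limits (rad/s): [2.39, 2.39, 3.01, 3.14, 3.14, 3.14].

INTERFACE

Orientations are given as a 3x3 rotation matrix whose columns are the frame's x, y, z axes.
In Python, from bench import r gives the robot as it stands.
- The arm moves only by the tool step_arm, never from a script. Its argument "increments" is one flat list of numbers, 7 for each row, row after row: the turn, a rotation vector about the world's x, y, z as a fraction of full scale, then the shift along the world's x, y, z as a fraction of full scale, then the closure, from 0 (fully open) to 1 (shut). A call has 1 to 10 rows; each row shifts and turns the commanded pose from where the row before left it; what a row does not reach is not made up. Full scale, the value 1, is 0.6 m for a shift and 0.5 rad for a turn. A row lasts 1/10 s, in which the tool goes at most 50 mm and 8.59 degrees, less where a joint would pass 70% of its speed; a pose out of reach is approached as far as the arm can. A call with a number of a shift or a turn outside -1 to 1 is refused whole. A call with a gripper value outside its range is refused whole. The fingers move at their own pace and stop on an object; "grip_force" is the grip in N (left out, the last holds). Time passes only in rows, so rows that do not move let the fingers close. It gives the time, the measured TCP pose, the force, the opening and the grip force at its end, in the units of the state.
- r.state(): the state, without advancing time (a new reading comes with each control period).
- r.read_camera(name): name is "scene" or "side" or "wrist"; returns a dict with "pixels" (480x640x3 uint8, blue, green, red), "z_map" (480x640 float32, mm along the optical axis (not along the pixel's ray), 0 where there is no reading), "camera_matrix" (3x3 intrinsics, pixels), "eye" and "rotation" of the camera in the world. Camera axes: x right, y up, looking along -z (the intrinsics and any distortion apply to the point x, -y, -z); pixel columns grow to the right and rows downward; lengths in mm; the calibration is good to about 2 mm. A picture is of the moment at which its call begins.
- r.sign_off(): hands the job in; it is judged then, once.
The state is a dict: "time": time; "joint_pos": joint angles; "joint_vel": joint speeds; "joint_torque": joint torques, N m; "tcp_pos": TCP position; "orientation": TCP orientation; "contact_force": force on the tool from outside, world axes, zero at the start; "ft_torque": the same for the moment, N m; "gripper_width": finger opening in mm; "grasp_force": force on a finger pad.
Only numpy, scipy, OpenCV 4.12 (cv2) and the standard library are available. Lean on these libraries where they do the work, as an engineer would, in place of code of your own. Each camera call takes 0.05 s, during which the arm holds its last target. There are 200 camera calls.

TASK

Push the long slotted slide drying bar across the bench with the fingertips into its three-walled bay, and finish with its whole long side flush against the back wall: the post in the mouth blocks the straight way in, so push one end and then the other to angle the bar in behind it. Push gently, and do not pinch or lift the bar or ram it against the walls: it stays flat on the bench the whole time. Leave the bottle, the small beaker and the timer where they stand.

Things in the scene. Friction and masses are not known exactly. Their poses are not given: they have to be found in the camera images.
- drying_bar: loose aluminium bar with a row of slots on top, 30 x 200 x 24 mm (x, y, z), about 0.25 kg; origin at the centre of its underside, y along its length, z up. It slides on the bench when pushed with 1 to 4 N; stop pushing when it meets a wall. Its two ends and two long sides are alike; at the start its y axis points roughly the way the bay's does
- bar_left_end (a point): centre of the bar's end face at its own +y end (100 mm from its middle, 12 mm up)
- bar_right_end (a point): centre of the bar's end face at its own -y end (100 mm from its middle, 12 mm up)
- bay: fixed low grey bay, no floor; walls 12 mm thick, 26 mm high. Origin on the bench, mid-foot of the back wall's inner face; x into the back wall (away from the robot), y along it to the left, z up. Inside y = -120 to +120 mm between end walls that reach out to x = -60 mm; open to -x. The seated bar lies along y, its centre line at x = -15 mm, its left end behind the post
- post: fixed upright steel post, 14 mm in diameter, 45 mm high, round top; origin at its foot on the axis. It stands in the left part of the bay's mouth, its axis about 57 mm in front of the back wall (about 50 mm clear between them); the opening from it to the right end wall is shorter than the bar
- reagent_bottle: loose clear bottle with a blue screw cap, 52 x 62 x 118 mm, beyond the work on the right; origin at the centre of its underside; to be left alone
- small_beaker: loose empty clear beaker, 54 mm across and 70 mm high, to the left of the work nearer the robot; origin at the centre of its underside; to be left alone
- timer: loose white wedge-shaped bench timer, 68 x 40 x 58 mm, beyond the work on the left; origin at the centre of its underside; to be left alone

How it is judged:
By the outcome, as a careful person would: the job done as asked, in the order asked, and still so for the second after the job is handed in, with the robot touching nothing.
It also fails if it takes over 72 s, if anything falls off the work surface, if the arm or the gripper's body presses on something with over 40 N, if the wrist force passes 120 N, or if a joint passes its speed limit or range.

## Working session

There is one attempt and no reset: what is moved stays moved. The work goes in short steps, Python scripts to look and compute and a tool call to move; the robot and the scene stay as the last step left them, time stands still between calls to the robot, and variables do not carry over. Pictures are saved under pics/ and viewed, at most 14 in all, crops included, and the job is handed in when it is done.

Besides the shell and the picture viewer there is one more tool, called after "Emit:" as a command line: name --argument value ..., lists and objects as JSON in quotes. step_arm: Moves the arm, as the interface text tells. Its arguments: {"type":"object","properties":{"increments":{"type":"array"},"grip_force":{"type":"number"}},"required":["increments"]}

```bash
ls; mkdir -p pics
python3 - <<'E'
from bench import r
import cv2,numpy as np
a=r.read_camera("scene");b=r.read_camera("side")
cv2.imwrite("pics/s0.png",a["pixels"]);cv2.imwrite("pics/d0.png",b["pixels"])
for c in (a,b): print(c["camera_matrix"],c["eye"],c["rotation"],c.keys())
s=r.state();print(s)
E
```

```text
pics
[[507.33427724   0.         327.52057237]
 [  0.         507.33427724 250.35513145]
 [  0.           0.           1.        ]] [166.7741558  341.25089793 758.58859857] [[-0.67898134  0.57038589 -0.46221669]
 [-0.73411635 -0.52098727  0.43548301]
 [ 0.00758436  0.63500567  0.77247024]] dict_keys(['pixels', 'z_map', 'camera_matrix', 'eye', 'rotation'])
[[577.02454365   0.         314.7371169 ]
 [  0.         577.02454365 241.43608416]
 [  0.           0.           1.        ]] [  522.09832952 -1174.35525818   659.49524346] [[ 0.9977397   0.04156878 -0.05279697]
 [-0.0661652   0.47054838 -0.87988999]
 [-0.01173242  0.8813945   0.47223521]] dict_keys(['pixels', 'z_map', 'camera_matrix', 'eye', 'rotation'])
{'time': 0.1, 'joint_pos': array([-1.16000295e+00,  4.23739624e-01,  1.63059347e+00, -5.57686585e-05,
        1.08862512e+00, -1.89794247e-02]), 'joint_vel': array([-0.00089295, -0.00328075, -0.00076108, -0.00021268, -0.00155942,
        0.00011217]), 'joint_torque': array([ 2.41743190e-03, -5.45614207e+01, -2.74322605e+01,  6.47066371e-02,
        1.87516812e-02, -2.66565974e-05]), 'tcp_pos': array([ 260.23652937, -567.69436034,  222.00282515]), 'orientation': array([[ 9.09049641e-01,  4.16687414e-01, -5.90618068e-04],
       [ 4.16687832e-01, -9.09048806e-01,  1.23221966e-03],
       [-2.34502256e-05, -1.36625220e-03, -9.99999066e-01]]), 'contact_force': array([-0.53296994, -0.13992381,  0.86006975]), 'ft_torque': array([-0.00649895,  0.00713175, -0.01799753]), 'grasp_force': 0.0, 'gripper_width': 87.66127639708454}
```

View pics/s0.png

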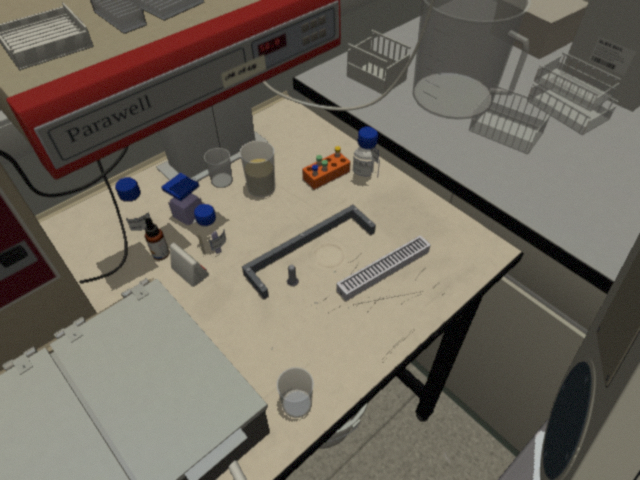

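View pics/d0.png

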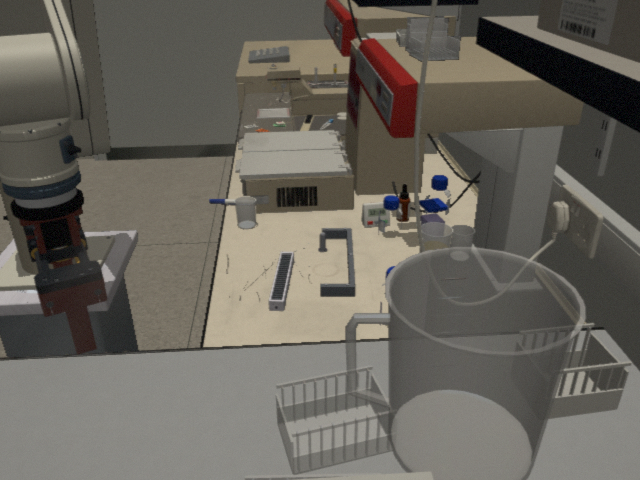

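Scene view: the dark bay runs from (245,268) to (355,208), with its end walls at (265,293) and (373,230). The post is at (291,275), and the bar runs from (342,290) to (428,243). The beaker is at (295,390), the timer at (185,262) and the bottle at (365,155). Next I'll measure the bar, bay and post.

```bash
cat > h.py <<'E'
from bench import r
import cv2,numpy as np
def world(c):
    K=c["camera_matrix"];z=c["z_map"];v,u=np.mgrid[0:480,0:640]
    P=np.stack([(u-K[0,2])*z/K[0,0],-(v-K[1,2])*z/K[1,1],-z],-1)
    W=P@np.array(c["rotation"]).T+c["eye"]; W[z==0]=np.nan
    return W
def ray(c,uv,h):
    K=c["camera_matrix"];uv=np.atleast_2d(uv).astype(float)
    d=np.c_[(uv[:,0]-K[0,2])/K[0,0],-(uv[:,1]-K[1,2])/K[1,1],-np.ones(len(uv))]@np.array(c["rotation"]).T
    e=np.array(c["eye"]);return (e+d*((h-e[2])/d[:,2])[:,None])[:,:2]
def blob(mask,uv):
    n,l=cv2.connectedComponents(mask.astype(np.uint8)); k=l[uv[1],uv[0]]
    return l==k if k else None
E
python3 - <<'E'
from h import *
c=r.read_camera("scene");W=world(c);g=cv2.cvtColor(c["pixels"],cv2.COLOR_BGR2GRAY);hsv=cv2.cvtColor(c["pixels"],cv2.COLOR_BGR2HSV)
for uv in [(290,340),(300,240),(310,230),(385,265),(291,268)]: print(uv,W[uv[1],uv[0]].round(1),hsv[uv[1],uv[0]])
H=W[...,2]
# bar: raised pixels in ROI
roi=np.zeros((480,640),bool);roi[232:305,332:437]=1
m=roi&(H>19)&(H<30)
ct=np.argwhere(m)[:,::-1]; p=W[m][:,:2].astype(np.float32)
print("bar depth",cv2.minAreaRect(p),len(p)); 
q=ray(c,ct,24).astype(np.float32);print("bar ray",cv2.minAreaRect(q))
roi[:]=0;roi[200:300,240:380]=1
dark=roi&(H>21)&(H<31)
p=W[dark][:,:2].astype(np.float32);print("bay",cv2.minAreaRect(p),len(p),cv2.boxPoints(cv2.minAreaRect(p)))
roi[:]=0;roi[258:290,282:300]=1
m=roi&(H>33)&(H<60);print("post",np.median(W[m],0),m.sum(),W[m].min(0),W[m].max(0))
im=cv2.resize(c["pixels"][195:305,235:440],None,fx=3.9,fy=3.9,interpolation=cv2.INTER_CUBIC);cv2.imwrite("pics/z0.png",im)
d=r.read_camera("side");W=world(d);H=W[...,2]
roi[:]=0;roi[225:300,315:360]=1
m=roi&(H>21)&(H<31);R=cv2.minAreaRect(W[m][:,:2].astype(np.float32));print("bay side",R,cv2.boxPoints(R))
roi[:]=0;roi[248:310,268:298]=1
m=roi&(H>19)&(H<30);R=cv2.minAreaRect(W[m][:,:2].astype(np.float32));print("bar side",R)
roi[:]=0;roi[228:254,315:330]=1
m=roi&(H>33)&(H<60);print("post",np.median(W[m],0),m.sum(),W[m].min(0),W[m].max(0))
E
```

```text
(290, 340) [519.   93.8   1.1] [ 21  52 178]
(300, 240) [663.9 -54.2  18.9] [115  36  43]
(310, 230) [665.5 -81.5  25.8] [120   6  90]
(385, 265) [ 511.4 -129.3   20.5] [15  6 92]
(291, 268) [607.6  14.1  45.1] [ 23   9 112]
bar depth ((513.2606201171875, -129.34664916992188), (200.62937927246094, 32.700923919677734), 82.53013610839844) 1022
bar ray ((511.57733154296875, -128.587646484375), (201.02178955078125, 33.118408203125), 82.33554077148438)
bay ((590.5064697265625, -54.1175537109375), (264.6805725097656, 168.74305725097656), 84.92560577392578) 1453 [[ 494.76025 -178.47658]
 [ 662.8419  -193.40175]
 [ 686.2527    70.24147]
 [ 518.171     85.16664]]
post [608.0577889   13.18128807  42.03675726] 56 [603.21325383   6.46123525  33.3187474 ] [614.47740648  18.95608988  46.05527747]
bay side ((636.3236083984375, -60.51051330566406), (270.8475646972656, 73.89285278320312), 84.90094757080078) [[ 587.4872  -192.11464]
 [ 661.08765 -198.68208]
 [ 685.16003   71.09361]
 [ 611.5596    77.66106]]
bar side ((513.1115112304688, -133.11175537109375), (203.45574951171875, 30.437511444091797), 82.29474639892578)
post [609.85001117   6.63165564  41.32578388] 37 [603.42078104   2.46548845  33.16569418] [617.03616828  16.81404553  47.23697767]
```

View pics/z0.png

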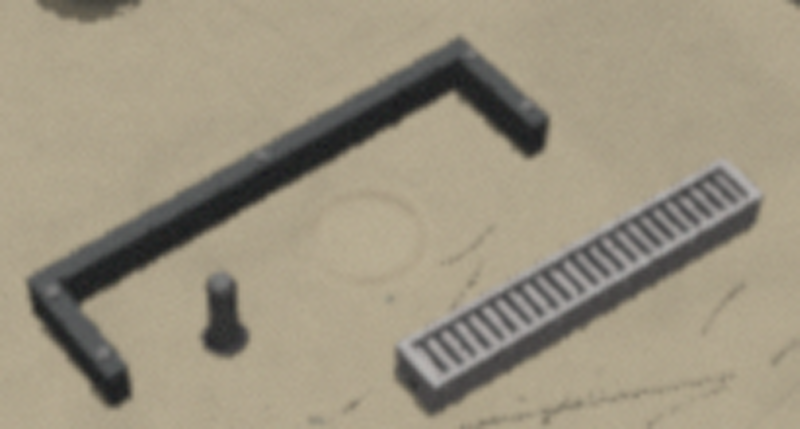

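The measured sizes match those given: the bar is 201×33 mm, the bay about 268×73 mm outside, and the post is 45 mm high. I'll approach behind the bar's near side with open fingers lined up along it.

Emit:
step_arm --increments '[0,0,-0.1124,0.0338,0.074,0,0,0,0,-0.1124,0.0338,0.074,0,0,0,0,-0.1124,0.0338,0.074,0,0,0,0,-0.1124,0.0338,0.074,0,0,0,0,-0.1124,0.0338,0.074,0,0,0,0,-0.1124,0.0338,0.074,0,0,0,0,-0.1124,0.0338,0.074,0,0,0,0,-0.1124,0.0338,0.074,0,0,0,0,-0.1124,0.0338,0.074,0,0,0,0,-0.1124,0.0338,0.074,0,0]'

```text
time: 1.2
tcp_pos: [463.7, -122.2, 222.8]
orientation: [[0.991, -0.134, 0.0], [-0.134, -0.991, -0.0], [0.0, 0.0, -1.0]]
contact_force: [0.3, -0.7, -0.0]
gripper_width: 87.9
grasp_force: 0.0
```

Emit:
step_arm --increments '[0,0,0,0,0,-0.05,0,0,0,0,0,0,-0.06,0,0,0,0,0,0,-0.06,0,0,0,0,0,0,-0.06,0,0,0,0,0,0,-0.05,0,0,0,0,0,0,0,0]'

```text
time: 1.8
tcp_pos: [460.5, -123.3, 51.6]
orientation: [[0.991, -0.132, -0.007], [-0.132, -0.991, 0.002], [-0.007, -0.001, -1.0]]
contact_force: [-0.1, -0.9, -0.2]
gripper_width: 87.9
grasp_force: 0.0
```

Run:
```python
from h import *
s=r.state();print(s["time"],s["tcp_pos"].round(1),s["orientation"].round(3),s["contact_force"].round(1),s["joint_pos"].round(2))
c=r.read_camera("wrist");cv2.imwrite("pics/w1.png",c["pixels"]);print(c["eye"],c["rotation"])
```

```text
1.8 [ 460.5 -123.3   51.6] [[ 0.991 -0.132 -0.007]
 [-0.132 -0.991  0.002]
 [-0.007 -0.001 -1.   ]] [-0.1 -0.9 -0.2] [-0.29  0.5   2.04  0.    0.6   1.42]
[ 541.22230269 -132.60019882  211.96868556] [[-0.1314939   0.94620595  0.2956411 ]
 [-0.99131591 -0.12507292 -0.04061432]
 [-0.00145282 -0.29841426  0.95443534]]
```

View pics/w1.png

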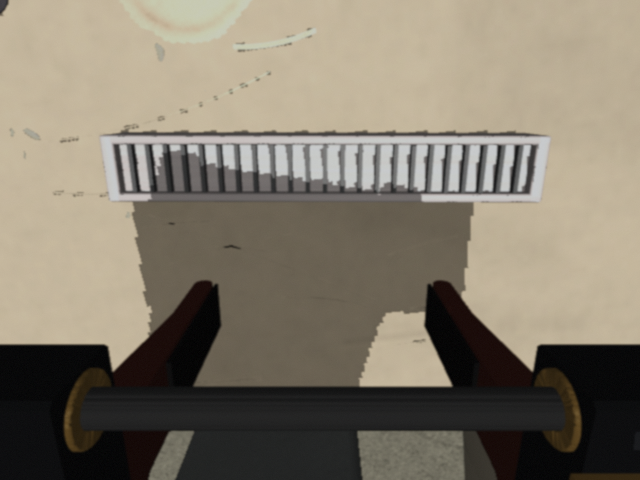

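The wrist view shows the bar level and centred between the fingers (columns 103–547, rows 135–200). I'll lower the tool and start the two-point push.

Emit:
step_arm --increments '[0,0,0,0,0,-0.036,0,0,0,0,0,0,-0.036,0,0,0,0,0,0,0,0,0,0,0,0.015,-0.002,0,0,0,0,0,0.015,-0.002,0,0,0,0,0,0.008,-0.001,0,0,0,0,0,0.005,-0.001,0,0,0,0,0,0.005,-0.001,0,0]'

```text
time: 2.65
tcp_pos: [491.8, -128.2, 11.8]
orientation: [[0.991, -0.132, -0.001], [-0.132, -0.991, 0.0], [-0.001, -0.0, -1.0]]
contact_force: [-2.5, -0.0, 3.1]
gripper_width: 87.8
grasp_force: 1.3
```

Emit:
step_arm --increments '[0,0,-0.025,0.0057,0,0,0,0,0,-0.025,0.0057,0,0,0,0,0,-0.025,0.0057,0,0,0,0,0,-0.025,0.0057,0,0,0,0,0,-0.025,0.0057,0,0,0,0,0,-0.025,0.0057,0,0,0]'

```text
time: 3.25
tcp_pos: [512.9, -128.3, 11.4]
orientation: [[0.978, -0.207, 0.0], [-0.207, -0.978, -0.0], [0.0, -0.0, -1.0]]
contact_force: [-2.0, -0.1, 0.6]
gripper_width: 87.7
grasp_force: 0.9
```

```bash
cat >> h.py <<'E'
O=np.array([661.9,-61.2]);YAW=np.radians(-5.1)
def bay(p): 
    c,s=np.cos(YAW),np.sin(YAW);return (np.asarray(p)-O)@np.array([[c,-s],[s,c]])
def bar(cam="scene",guess=None,save=None):
    c=r.read_camera(cam);W=world(c);H=W[...,2]
    hsv=cv2.cvtColor(c["pixels"],cv2.COLOR_BGR2HSV)
    if save: cv2.imwrite(save,c["pixels"])
    m=(H>17)&(H<30)&(np.hypot(W[...,0]-guess[0],W[...,1]-guess[1])<112)
    return c,W,m,hsv
def st():
    s=r.state();o=s["orientation"];print(round(s["time"],1),s["tcp_pos"].round(1),"toolx yaw",np.degrees(np.arctan2(o[1,0],o[0,0])).round(1),"F",s["contact_force"].round(1),"bay",bay(s["tcp_pos"][:2]).round(1),round(s["gripper_width"],1))
E
python3 - <<'E'
from h import *
st()
c=r.read_camera("wrist");cv2.imwrite("pics/w2.png",c["pixels"])
W=world(c);H=W[...,2];m=((H>21)&(H<29)).astype(np.uint8)
n,l,S,_=cv2.connectedComponentsWithStats(m)
for k in range(1,n):
    if S[k,4]>1500: 
        R=cv2.minAreaRect(W[l==k][:,:2].astype(np.float32));print(S[k],R,bay(R[0]))
E
```

```text
3.2 [ 512.9 -128.3   11.4] toolx yaw -11.9 F [-2.  -0.1  0.6] bay [-142.4  -80.1] 87.7
[ 405    0   42   90 3336] ((604.1787109375, -181.11651611328125), (12.775449752807617, 27.630903244018555), 84.79959106445312) [ -46.83287987 -124.57286788]
[   54   216   539   134 15526] ((528.4722290039062, -130.38427734375), (200.50741577148438, 51.70581817626953), 78.05828094482422) [-126.74945149  -80.7713492 ]
```

View pics/w2.png

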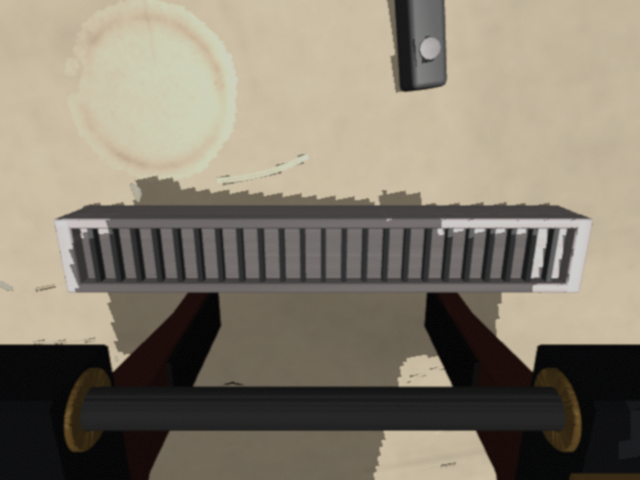

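The bar follows the tool's angle, and the right wall end is at (420,50) with plenty of clearance. Continuing to the insertion line, at 17° relative to the bay.

Emit:
step_arm --increments '[0,0,-0.03,0.006,0,0,0,0,0,-0.03,0.006,0,0,0,0,0,-0.03,0.006,0,0,0,0,0,-0.03,0.006,0,0,0,0,0,-0.03,0.006,0,0,0,0,0,-0.03,0.006,0,0,0,0,0,-0.03,0.006,0,0,0,0,0,-0.03,0.006,0,0,0]'

```text
time: 4.1
tcp_pos: [541.7, -128.3, 11.5]
orientation: [[0.947, -0.323, -0.0], [-0.323, -0.947, 0.0], [-0.0, -0.0, -1.0]]
contact_force: [-1.4, 1.0, -1.2]
gripper_width: 87.6
grasp_force: 0.5
```

Emit:
step_arm --increments '[0,0,-0.03,0.006,0,0,0,0,0,-0.03,0.006,0,0,0,0,0,-0.03,0.006,0,0,0,0,0,-0.03,0.006,0,0,0,0,0,0,0,0,0,0]'

```text
time: 4.6
tcp_pos: [556.6, -128.4, 11.6]
orientation: [[0.926, -0.378, 0.001], [-0.378, -0.926, -0.0], [0.001, -0.0, -1.0]]
contact_force: [-0.8, 0.1, -0.5]
gripper_width: 88.1
grasp_force: 0.0
```

```bash
cat >> h.py <<'E'
def wr(save=None,lo=21,hi=29):
    st();c=r.read_camera("wrist")
    if save: cv2.imwrite(save,c["pixels"])
    W=world(c);H=W[...,2];m=((H>lo)&(H<hi)).astype(np.uint8)
    n,l,S,_=cv2.connectedComponentsWithStats(m)
    for k in range(1,n):
        if S[k,4]>600:
            R=cv2.minAreaRect(W[l==k][:,:2].astype(np.float32));print(S[k],np.round(R[1],1),round(R[2],1),"ctr bay",bay(R[0]).round(1));print(bay(cv2.boxPoints(R)).round(1).tolist())
    m=(H>33)&(H<47)&(np.abs(W[...,0]-608)<30)&(np.abs(W[...,1]-11)<30)
    if m.sum()>20: print("post bay",bay(np.median(W[m],0)[:2]).round(1),bay(W[m][:,:2]).min(0),bay(W[m][:,:2]).max(0))
    return c,W
E
python3 -c "
from h import *
wr('pics/w3.png')"
```

```text
4.6 [ 556.6 -128.4   11.6] toolx yaw -22.2 F [-0.8  0.1 -0.5] bay [-98.9 -76.3] 88.1
[    0     0   438   195 21979] [155.8  61.3] 60.9 ctr bay [ -4.1 -69.2]
[[-63.7, -128.0], [-7.8, -152.8], [55.5, -10.5], [-0.4, 14.4]]
[   55   216   538   134 15435] [201.1  52.2] 67.7 ctr bay [-84.  -79.8]
[[-138.8, -168.1], [-88.9, -183.6], [-29.3, 8.5], [-79.2, 23.9]]
```

View pics/w3.png

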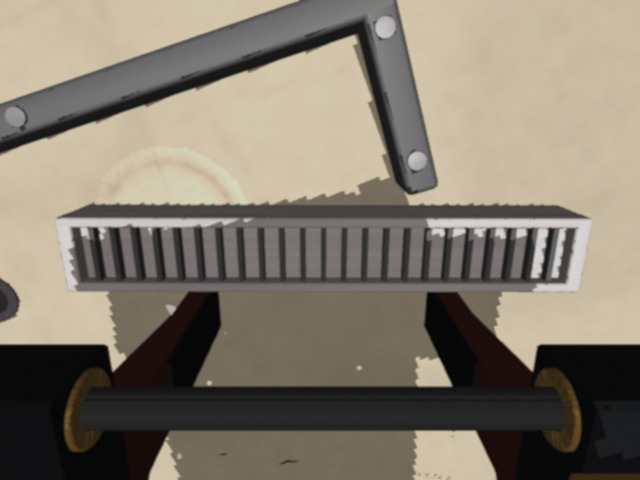

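The bar is at the insertion angle. Its top face corners are at (57,218), (590,218), (580,291) and (68,291). The right wall's tip is at (400–437,190), and the post's edge is at (0–18,300). I'll cast these points as rays.

Run:
```python
from h import *
c=r.read_camera("wrist")
print("bar",bay(ray(c,[(57,218),(590,218),(580,291),(68,291)],24)).round(1).tolist())
print("wall top: tipL,tipR,innercorner,outercorner, inner back edge left",bay(ray(c,[(403,186),(436,184),(361,25),(397,4),(0,148)],26)).round(1).tolist())
print("post",bay(ray(c,[(2,302),(18,300)],42)).round(1).tolist())
g=c["pixels"];hsv=cv2.cvtColor(g,cv2.COLOR_BGR2HSV);print(hsv[300,0:26,2].tolist(),hsv[270:330,3,2].tolist())
s=r.read_camera("scene");im=cv2.resize(s["pixels"][195:305,235:440],None,fx=3.9,fy=3.9,interpolation=cv2.INTER_CUBIC);cv2.imwrite("pics/z1.png",im)
px=[(291.7,267.5),(292.4,281)];print("post scene",bay(ray(s,px[:1],42)),bay(ray(s,px[1:],0)))
```

```text
bar [[-30.9, 6.0], [-88.2, -180.7], [-116.5, -173.7], [-58.4, 15.6]]
wall top: tipL,tipR,innercorner,outercorner, inner back edge left [[-56.1, -117.8], [-58.8, -129.1], [-2.0, -117.4], [0.4, -129.8], [-2.5, 11.7]]
post [[-51.1, 25.4], [-52.1, 19.8]]
[41, 41, 42, 41, 39, 40, 44, 55, 64, 69, 72, 71, 70, 70, 70, 67, 60, 59, 96, 144, 177, 199, 208, 207, 207, 207] [206, 207, 206, 205, 205, 205, 205, 205, 201, 178, 123, 74, 65, 69, 71, 71, 71, 72, 71, 70, 67, 62, 57, 49, 45, 42, 42, 42, 41, 42, 41, 40, 40, 39, 38, 41, 39, 40, 39, 44, 52, 63, 70, 69, 69, 68, 68, 69, 68, 82, 125, 179, 202, 207, 207, 205, 207, 206, 207, 206]
post scene [[-58.5817059   67.34686835]] [[-57.45196613  67.38547598]]
```

View pics/z1.png

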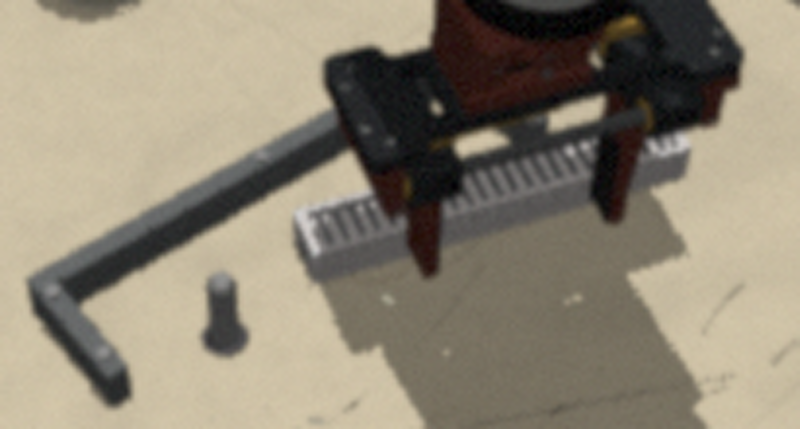

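Run:
```python
from h import *
s=r.read_camera("scene");W=world(s);B=bay(W[...,:2].reshape(-1,2)).reshape(480,640,2)
for v in (276,279,282,284):
    print(v,[(u,B[v,u].round(0).tolist(),round(float(W[v,u,2]),1)) for u in (285,288,291,294,297)])
H=W[...,2]
m=(H>60)&(H<130);m[:120]=0;m[190:]=0;m[:,:345]=0;m[:,390:]=0
print("bottle bay",np.nanmin(B[m],0),np.nanmax(B[m],0),np.nanmax(H[m]))
c=r.read_camera("wrist");W=world(c);B=bay(W[...,:2].reshape(-1,2)).reshape(480,640,2)
print([(u,B[300,u].round(0).tolist(),round(float(W[300,u,2]),1)) for u in (0,5,9,13,16,25)])
```

```text
276 [(285, [-39.0, 72.0], -0.5), (288, [-54.0, 74.0], 17.0), (291, [-63.0, 73.0], 26.2), (294, [-64.0, 67.0], 22.6), (297, [-53.0, 54.0], -0.7)]
279 [(285, [-45.0, 75.0], -1.3), (288, [-49.0, 71.0], -0.1), (291, [-62.0, 73.0], 16.4), (294, [-65.0, 68.0], 14.8), (297, [-59.0, 58.0], 0.6)]
282 [(285, [-51.0, 79.0], -0.0), (288, [-55.0, 75.0], 0.9), (291, [-62.0, 73.0], 6.8), (294, [-64.0, 68.0], 5.4), (297, [-65.0, 62.0], 0.3)]
284 [(285, [-54.0, 82.0], -0.5), (288, [-58.0, 78.0], 0.4), (291, [-61.0, 73.0], -1.0), (294, [-65.0, 69.0], 0.0), (297, [-67.0, 64.0], -2.0)]Traceback (most recent call last):
  File "<stdin>", line 7, in <module>
    res = np.fmin.reduce(a, axis=axis, out=out, **kwargs)
ValueError: zero-size array to reduction operation fmin which has no identity
```

Run:
```python
from h import *
s=r.read_camera("scene")
print(ray(s,[(363,178)],0),bay(ray(s,[(363,178)],0)),bay(ray(s,[(367,137)],115)))
tgt=np.array([[-113,-211.],[-102.4,-177.2]]);c,q=np.cos(YAW),np.sin(YAW)
w=tgt@np.array([[c,q],[-q,c]])+O;print(w);d=w[1]-w[0];print(d/np.hypot(*d))
```

```text
[[ 719.06991452 -283.4588356 ]] [[  76.70112548 -216.29684805]] [[  72.59631704 -214.09601836]]
[[ 530.59066297 -261.31960926]
 [ 544.1533255  -228.59570079]]
[0.38287561 0.92379991]
```

Emit:
step_arm --increments '[0,0,0,-0.019,0.008,0,0,0,0,0,-0.019,0.008,0,0,0,0,0,0,0,0.066,0,0,0,0,0,0,0.066,0,0,0,0,-0.002,-0.061,0,1,0,0,0,-0.002,-0.061,0,1,0,0,0,-0.002,-0.061,0,1,0,0,0,-0.002,-0.061,0,1,0,0,0,0,0,0,1,0,0,0,0,0,0,1]'

```text
time: 5.85
tcp_pos: [526.8, -265.0, 90.3]
orientation: [[0.925, -0.379, -0.001], [-0.379, -0.925, 0.001], [-0.001, -0.0, -1.0]]
contact_force: [0.4, 0.4, -0.2]
gripper_width: 43.0
grasp_force: 0.0
```

Emit:
step_arm --increments '[0,0,0,0,0,0,1,0,0,0,0,0,0,1,0,0,0,0,0,0,1]'

```text
time: 6.15
tcp_pos: [528.2, -264.0, 90.6]
orientation: [[0.927, -0.376, -0.0], [-0.376, -0.927, 0.0], [-0.0, -0.0, -1.0]]
contact_force: [1.1, 0.3, -0.7]
gripper_width: 19.1
grasp_force: 0.0
```

Run:
```python
from h import *
c,W=wr('pics/w4.png')
```

```text
6.2 [ 528.2 -264.    90.6] toolx yaw -22.1 F [ 1.1  0.3 -0.7] bay [-115.2 -213.9] 19.1
[ 478    0  108  386 2359] [237.5   2. ] 0.1 ctr bay [-131.  -334.4]
[[-249.4, -344.0], [-249.2, -346.1], [-12.6, -324.7], [-12.8, -322.6]]
[   0   75  155  136 5541] [65.  72.1] 84.8 ctr bay [-24.7 -99. ]
[[-60.8, -131.5], [11.3, -131.6], [11.5, -66.6], [-60.7, -66.5]]
[   0  224  262   51 4624] [153.9  30.5] 67.7 ctr bay [ -80.5 -105.1]
[[-117.9, -174.1], [-88.7, -183.2], [-43.1, -36.1], [-72.3, -27.1]]
```

View pics/w4.png

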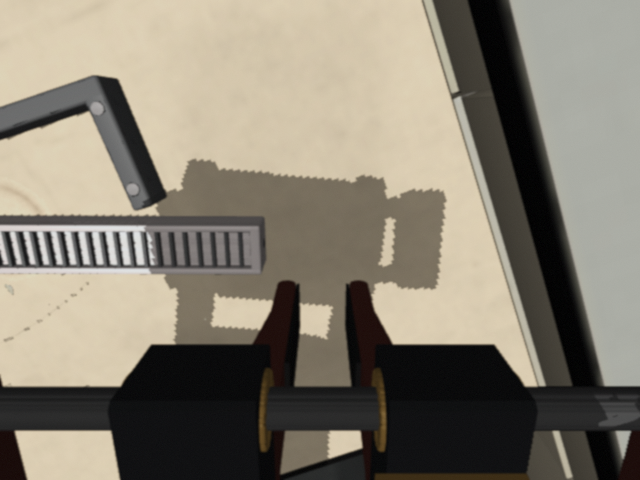

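The bar's right end is at (262,245) with the fingers on its axis, and the wall tip at (150,200) is clear. I'll shut the fingers, lower the tool and touch the end face.

Emit:
step_arm --increments '[0,0,0,0.002,0,-0.034,1,0,0,0,0,0,-0.067,1,0,0,0,0,0,-0.033,1,0,0,0,0,0,0,1,0,0,0,0.0064,0.0154,0,1,0,0,0,0.0043,0.0103,0,1,0,0,0,0.0021,0.0051,0,1,0,0,0,0.0021,0.0051,0,1,0,0,0,0,0,0,1]'

```text
time: 7.1
tcp_pos: [538.9, -243.2, 11.0]
orientation: [[0.926, -0.377, 0.001], [-0.377, -0.926, -0.0], [0.001, 0.0, -1.0]]
contact_force: [-0.8, -0.1, -0.4]
gripper_width: 0.5
grasp_force: 0.0
```

Emit:
step_arm --increments '[0,0,0,0.0022,0.0052,0,1,0,0,0,0.0022,0.0052,0,1,0,0,0,0.0022,0.0052,0,1,0,0,0,0.0022,0.0052,0,1]'

```text
time: 7.5
tcp_pos: [543.8, -231.2, 10.4]
orientation: [[0.926, -0.378, 0.0], [-0.378, -0.926, -0.0], [0.0, 0.0, -1.0]]
contact_force: [-0.5, -1.7, 1.3]
gripper_width: 0.6
grasp_force: 1.4
```

Run:
```python
from h import *
c,W=wr()
```

```text
7.5 [ 543.8 -231.2   10.4] toolx yaw -22.2 F [-0.5 -1.7  1.3] bay [-102.6 -179.9] 0.6
[   0   64  170  202 9985] [39.5 72.3] 85.2 ctr bay [ -24.7 -111.9]
[[-60.7, -131.9], [11.6, -131.5], [11.4, -92.0], [-61.0, -92.4]]
[   0  284  322   70 6360] [131.1  31. ] 67.6 ctr bay [ -83.6 -115. ]
[[-117.9, -173.0], [-88.2, -182.2], [-49.3, -57.1], [-78.9, -47.8]]
```

Contact is made, about 2 N. I'll push along the bar's axis and check the alignment on the way.

Emit:
step_arm --increments '[0,0,0,0.0022,0.0054,0,1,0,0,0,0.0022,0.0054,0,1,0,0,0,0.0022,0.0054,0,1,0,0,0,0.0022,0.0054,0,1,0,0,0,0.0022,0.0054,0,1,0,0,0,0.0022,0.0054,0,1,0,0,0,0.0022,0.0054,0,1,0,0,0,0.0022,0.0054,0,1]'

```text
time: 8.35
tcp_pos: [554.2, -204.9, 10.3]
orientation: [[0.926, -0.378, -0.0], [-0.378, -0.926, 0.0], [-0.0, -0.0, -1.0]]
contact_force: [-0.3, -3.1, 1.7]
gripper_width: 0.4
grasp_force: 1.4
```

Run:
```python
from h import *
c,W=wr()
s=r.read_camera("scene");W=world(s);H=W[...,2];B=bay(W[...,:2].reshape(-1,2)).reshape(480,640,2)
v=cv2.cvtColor(s["pixels"],cv2.COLOR_BGR2HSV)[...,2]
m=(H>18)&(H<30)&(v>110);m[:230]=0;m[310:]=0;m[:,:285]=0;m[:,400:]=0
print(m.sum(),B[m].min(0),B[m].max(0))
cv2.imwrite("pics/z2.png",cv2.resize(s["pixels"][195:305,235:440],None,fx=3.9,fy=3.9,interpolation=cv2.INTER_CUBIC))
```

```text
8.3 [ 554.2 -204.9   10.3] toolx yaw -22.2 F [-0.3 -3.1  1.7] bay [ -94.5 -152.7] 0.4
[    0    63   243   202 13120] [69.5 72.2] 84.7 ctr bay [-24.5 -96.4]
[[-60.7, -131.0], [11.5, -131.3], [11.7, -61.7], [-60.5, -61.5]]
[   0  284  322   54 4107] [125.1  22.8] 67.1 ctr bay [-72. -92.]
[[-102.1, -148.1], [-80.3, -155.0], [-42.0, -35.9], [-63.8, -28.9]]
[   0  315  197   39 2263] [80.  16.9] 66.5 ctr bay [-75.3 -61.8]
[[-95.9, -97.1], [-79.9, -102.4], [-54.7, -26.5], [-70.7, -21.2]]
676 [-102.6914588 -142.0104177] [11.90566313 74.65307961]
```

Emit:
step_arm --increments '[0,0,0,0.0022,0.0054,0,1,0,0,0,0.0022,0.0054,0,1,0,0,0,0.0022,0.0054,0,1,0,0,0,0.0022,0.0054,0,1,0,0,0,0.0022,0.0054,0,1,0,0,0,0.0022,0.0054,0,1,0,0,0,0.0022,0.0054,0,1,0,0,0,0.0022,0.0054,0,1,0,0,0,0.0022,0.0054,0,1]'

```text
time: 9.35
tcp_pos: [566.1, -175.7, 10.2]
orientation: [[0.926, -0.378, -0.0], [-0.378, -0.926, 0.0], [-0.0, -0.0, -1.0]]
contact_force: [-0.5, -0.6, 0.1]
gripper_width: 0.5
grasp_force: 0.5
```

Run:
```python
from h import *
c,W=wr()
s=r.read_camera("scene")
cv2.imwrite("pics/z3.png",cv2.resize(s["pixels"][195:305,235:440],None,fx=3.9,fy=3.9,interpolation=cv2.INTER_CUBIC))
```

```text
9.3 [ 566.1 -175.7   10.2] toolx yaw -22.2 F [-0.5 -0.6  0.1] bay [ -85.2 -122.6] 0.5
[    0    63   326   202 16413] [104.4  72.4] 84.7 ctr bay [-24.6 -78.6]
[[-61.0, -130.7], [11.4, -130.9], [11.8, -26.5], [-60.6, -26.3]]
[   0  283  322   55 4008] [125.2  22.6] 66.8 ctr bay [-62.4 -61.9]
[[-92.5, -118.0], [-71.0, -125.0], [-32.2, -5.9], [-53.7, 1.1]]
[   0  303  198   51 2322] [80.2 22.5] 67.8 ctr bay [-62.7 -32.7]
[[-85.3, -67.7], [-63.7, -74.3], [-40.1, 2.4], [-61.7, 9.0]]
```

View pics/z3.png

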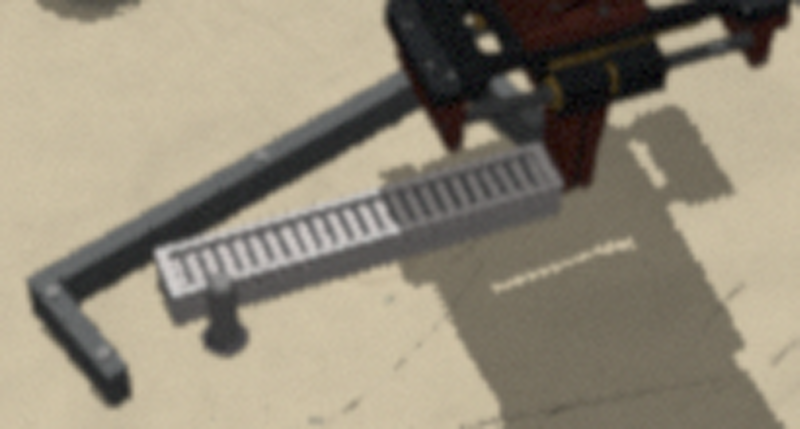

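The bar's left end is now behind the post at (160–220,260–300) in the crop, with a gap to the wall. I'll push about 17 mm more, then move to the front of the right end.

Emit:
step_arm --increments '[0,0,0,0.0022,0.0054,0,1,0,0,0,0.0022,0.0054,0,1,0,0,0,0.0022,0.0054,0,1,0,0,0,0.0022,0.0054,0,1,0,0,0,0.0022,0.0054,0,1,0,0,0,0,0,0,1]'

```text
time: 10.05
tcp_pos: [572.9, -159.3, 10.3]
orientation: [[0.926, -0.377, 0.0], [-0.377, -0.926, 0.0], [0.0, -0.0, -1.0]]
contact_force: [0.1, 0.0, -0.3]
gripper_width: 0.1
grasp_force: 0.0
```

Emit:
step_arm --increments '[0,0,0,-0.0064,-0.0154,0,1,0,0,0,-0.0064,-0.0154,0,1,0,0,0,-0.0064,-0.0154,0,1,0,0,0,0,0,0.05,1,0,0,0,0,0,0.05,1,0,0,0.2,-0.0217,0.048,0,1,0,0,0.2,-0.0217,0.048,0,1,0,0,0.2,0,0,0,1,0,0,0,0,0,0,1]'

```text
time: 10.95
tcp_pos: [534.6, -130.1, 70.5]
orientation: [[0.996, -0.086, 0.0], [-0.086, -0.996, -0.0], [0.0, 0.0, -1.0]]
contact_force: [0.8, 0.5, -0.4]
gripper_width: 0.4
grasp_force: 0.0
```

Run:
```python
from h import *
c,W=wr("pics/w5.png")
```

```text
10.9 [ 534.6 -130.1   70.5] toolx yaw -4.9 F [ 0.8  0.5 -0.4] bay [-120.7  -80. ] 0.4
[    0     0   441   152 10436] [198.3  66.1] 84.7 ctr bay [-27.3 -31.7]
[[-60.7, -130.7], [5.4, -130.9], [6.1, 67.4], [-60.0, 67.6]]
[   0   41  365  171 7369] [177.1  30.3] 67.8 ctr bay [-51.7 -10.4]
[[-92.2, -90.6], [-63.2, -99.5], [-11.3, 69.9], [-40.2, 78.7]]
post bay [-57.6  63.2] [-64.4140018   60.90818695] [-50.65517971  68.8506403 ]
```

View pics/w5.png

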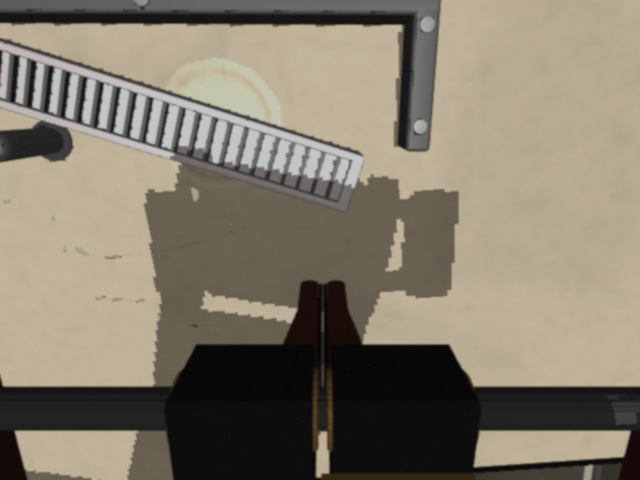

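The bar's right end is at (350,180), the wall tip at (413,148) and the post at (50,140). The bar is in behind the post. Now I'll push the right end in.

Emit:
step_arm --increments '[0,0,0,0.001,0.0117,-0.03,1,0,0,0,0,0,-0.05,1,0,0,0,0,0,-0.02,1,0,0,0,0.0133,-0.0012,0,1,0,0,0,0.0133,-0.0012,0,1,0,0,0,0.006,-0.0005,0,1,0,0,0,0.006,-0.0005,0,1,0,0,0,0.006,-0.0005,0,1]'

```text
time: 11.8
tcp_pos: [562.9, -125.4, 11.0]
orientation: [[0.996, -0.087, 0.001], [-0.087, -0.996, -0.0], [0.001, 0.0, -1.0]]
contact_force: [-0.8, -1.7, 0.7]
gripper_width: 0.3
grasp_force: 0.5
```

Emit:
step_arm --increments '[0,0,0,0.006,-0.0005,0,1,0,0,0,0.006,-0.0005,0,1,0,0,0,0.006,-0.0005,0,1,0,0,0,0.006,-0.0005,0,1,0,0,0,0.006,-0.0005,0,1]'

```text
time: 12.3
tcp_pos: [580.7, -126.8, 10.2]
orientation: [[0.996, -0.087, -0.0], [-0.087, -0.996, 0.0], [-0.0, -0.0, -1.0]]
contact_force: [-2.0, 0.4, 0.9]
gripper_width: 0.3
grasp_force: 0.5
```

Run:
```python
from h import *
c,W=wr()
```

```text
12.3 [ 580.7 -126.8   10.2] toolx yaw -5.0 F [-2.   0.4  0.9] bay [-75.1 -72.6] 0.3
[    0    87   501   200 24012] [169.7  71.5] 84.7 ctr bay [-24.2 -46. ]
[[-60.2, -130.7], [11.3, -130.9], [11.8, 38.8], [-59.7, 39.0]]
[    0   175   394   135 10625] [145.9  36. ] 77.6 ctr bay [-44.2 -22.9]
[[-71.3, -93.0], [-35.6, -97.5], [-17.0, 47.2], [-52.8, 51.8]]
```

Emit:
step_arm --increments '[0,0,0,0.006,-0.0005,0,1,0,0,0,0.006,-0.0005,0,1,0,0,0,0.006,-0.0005,0,1,0,0,0,0.006,-0.0005,0,1,0,0,0,0.006,-0.0005,0,1]'

```text
time: 12.85
tcp_pos: [598.7, -128.3, 10.2]
orientation: [[0.996, -0.087, -0.0], [-0.087, -0.996, 0.0], [-0.0, -0.0, -1.0]]
contact_force: [-0.9, 0.2, 0.2]
gripper_width: 0.7
grasp_force: 0.5
```

Run:
```python
from h import *
c,W=wr()
```

```text
12.8 [ 598.7 -128.3   10.2] toolx yaw -5.0 F [-0.9  0.2  0.2] bay [-56.9 -72.4] 0.7
[    0   142   495   188 22193] [174.1  71.7] 84.8 ctr bay [-24.2 -44. ]
[[-60.2, -131.0], [11.5, -131.1], [11.7, 43.0], [-59.9, 43.1]]
[    0   217   385    93 10514] [148.3  35.9] 85.1 ctr bay [-33.4 -19.7]
[[-51.0, -93.9], [-15.2, -93.8], [-15.7, 54.5], [-51.6, 54.4]]
```

The bar is parallel to the back wall, 15 mm off it. I'll back off, part the fingers to about 50 mm and push squarely near its middle.

Emit:
step_arm --increments '[0,0,0,-0.0166,0.0015,0,1,0,0,0,-0.0166,0.0015,0,1,0,0,0,0.0038,0.0427,0,0.43,0,0,0,0.0038,0.0427,0,0.43,0,0,0,0.0038,0.0427,0,0.43,0,0,0,0,0,0,0.43,0,0,0,0,0,0,0.43,0,0,0,0,0,0,0.43,0,0,0,0,0,0,0.43,0,0,0,0,0,0,0.43]'

```text
time: 13.9
tcp_pos: [585.2, -50.4, 10.3]
orientation: [[0.996, -0.088, 0.0], [-0.088, -0.996, -0.0], [0.0, 0.0, -1.0]]
contact_force: [0.1, 0.8, -1.1]
gripper_width: 50.2
grasp_force: 0.0
```

Emit:
step_arm --increments '[0,0,0,0.0133,-0.0012,0,0.43,0,0,0,0.0133,-0.0012,0,0.43,0,0,0,0.005,-0.0004,0,0.43,0,0,0,0.005,-0.0004,0,0.43,0,0,0,0.005,-0.0004,0,0.43,0,0,0,0.005,-0.0004,0,0.43]'

```text
time: 14.5
tcp_pos: [613.1, -51.9, 10.1]
orientation: [[0.996, -0.087, -0.001], [-0.087, -0.996, 0.0], [-0.001, -0.0, -1.0]]
contact_force: [-0.5, 0.5, -1.6]
gripper_width: 50.0
grasp_force: 0.6
```

Run:
```python
from h import *
c,W=wr("pics/w6.png")
```

```text
14.5 [613.1 -51.9  10.1] toolx yaw -5.0 F [-0.5  0.5 -1.6] bay [-49.4   4.9] 50.0
[    0   163   640   182 25267] [ 68.6 248.8] 9.4 ctr bay [ 2.1 20.6]
[[-62.3, 132.4], [-0.1, -108.5], [66.4, -91.3], [4.2, 149.6]]
[   51   217   544   134 15414] [201.   52.1] 85.0 ctr bay [-33.7   6.4]
[[-59.5, -94.2], [-7.4, -94.1], [-7.9, 107.0], [-59.9, 106.9]]
post bay [-50.3  65.1] [-53.09474794  38.97442954] [-37.57375593  73.24950313]
```

View pics/w6.png

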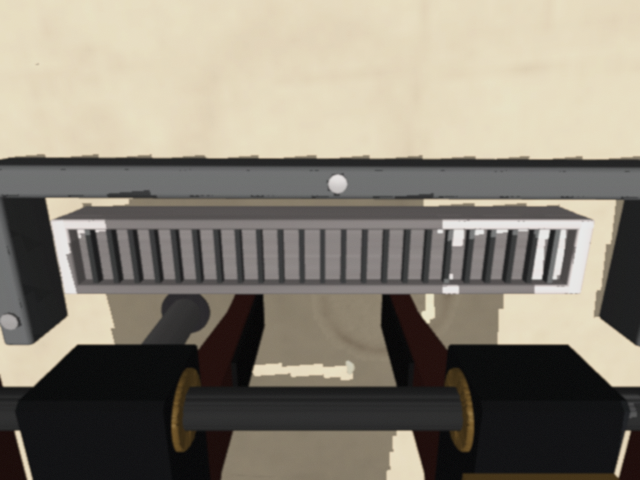

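The bar is square in the bay, with a gap of about 7 mm to the back wall (rows 197–217), and both ends are clear of the end walls. Closing the gap slowly.

Emit:
step_arm --increments '[0,0,0,0.0034,-0.0003,0,0.43,0,0,0,0.0034,-0.0003,0,0.43,0,0,0,0.0025,-0.0002,0,0.43,0,0,0,0.0015,-0.0001,0,0.43,0,0,0,0,0,0,0.43]'

```text
time: 15.05
tcp_pos: [620.1, -52.6, 10.3]
orientation: [[0.996, -0.087, 0.0], [-0.087, -0.996, -0.0], [0.0, 0.0, -1.0]]
contact_force: [0.0, -0.5, -0.3]
gripper_width: 49.9
grasp_force: 0.3
```

Run:
```python
from h import *
c,W=wr("pics/w7.png")
```

```text
15.1 [620.1 -52.6  10.3] toolx yaw -5.0 F [ 0.  -0.5 -0.3] bay [-42.4   4.9] 49.9
[    0   182   640   178 40562] [243.   71.9] 85.0 ctr bay [-23.8  12.4]
[[-59.6, -109.1], [12.3, -109.0], [12.0, 134.0], [-59.9, 133.9]]
post bay [-31.3  40.2] [-31.95633157  39.57001242] [-30.60808849  41.8014168 ]
```

Emit:
step_arm --increments '[0,0,0,0.001,-0.0001,0,0.43,0,0,0,0.001,-0.0001,0,0.43]'

```text
time: 15.3
tcp_pos: [620.6, -52.6, 10.4]
orientation: [[0.996, -0.087, -0.001], [-0.087, -0.996, 0.0], [-0.001, -0.0, -1.0]]
contact_force: [-3.2, 1.5, 1.7]
gripper_width: 50.1
grasp_force: 1.7
```

Emit:
step_arm --increments '[0,0,0,0.001,-0.0001,0,0.43]'

```text
time: 15.4
tcp_pos: [620.7, -52.6, 10.3]
orientation: [[0.996, -0.087, -0.002], [-0.087, -0.996, 0.0], [-0.002, -0.0, -1.0]]
contact_force: [-6.3, 0.2, 4.0]
gripper_width: 49.9
grasp_force: 2.6
```

The force is rising and the tool has stalled, so the bar is against the wall. I'll back off and check both ends.

Emit:
step_arm --increments '[0,0,0,-0.003,0.0003,0,0.43,0,0,0,-0.012,0.001,0,0.43,0,0,0,-0.02,0.002,0,0.43,0,0,0,-0.02,0.002,0,0.43,0,0,0,0,0,0.06,0.43,0,0,0,0,0,0.03,0.43,0,0,0,0,0,0,0.43,0,0,0,0,0,0,0.43]'

```text
time: 16.2
tcp_pos: [588.0, -49.5, 64.2]
orientation: [[0.996, -0.087, 0.0], [-0.087, -0.996, -0.0], [0.0, 0.0, -1.0]]
contact_force: [0.4, -0.1, -0.2]
gripper_width: 50.0
grasp_force: 0.0
```

Run:
```python
from h import *
c,W=wr()
cv2.imwrite("pics/w8.png",c["pixels"])
```

```text
16.2 [588.  -49.5  64.2] toolx yaw -5.0 F [ 0.4 -0.1 -0.2] bay [-74.7   5.1] 50.0
[   47    94   576   151 31112] [264.4  71.9] 84.7 ctr bay [-24.2   1.1]
[[-60.6, -131.0], [11.3, -131.2], [12.1, 133.2], [-59.8, 133.4]]
post bay [-55.7  66.7] [-64.40484249  61.2577461 ] [-50.29166784  75.13028708]
```

View pics/w8.png

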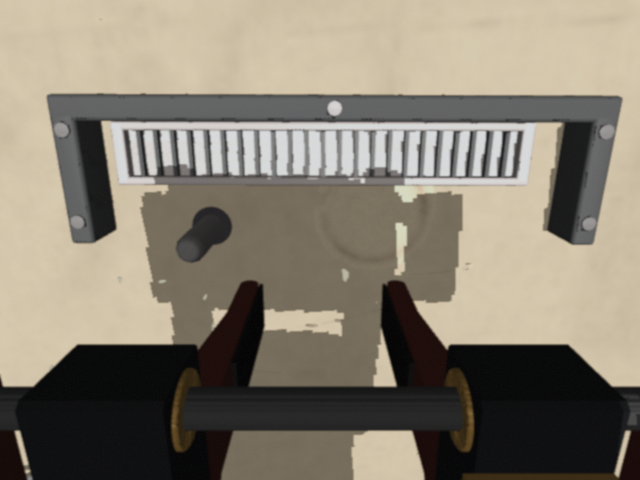

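The bar lies along the back wall (rows 121–184) with no visible gap at either end, at columns 112 and 533. One numeric check of parallelism before I hand in.

Run:
```python
from h import *
c=r.read_camera("wrist");W=world(c);H=W[...,2];B=bay(W[...,:2].reshape(-1,2)).reshape(480,640,2)
ys=[];xs=[]
for u in list(range(125,180,5))+list(range(420,520,5)):
    k=[v for v in range(130,200) if 19<H[v,u]<29]; v=max(k); xs.append(B[v,u,0]);ys.append(B[v,u,1])
p=np.polyfit(ys,xs,1);print("front slope",p,"x at ends",np.polyval(p,[-95,107]))
ys=[];xs=[]
for u in range(80,600,10):
    k=[v for v in range(85,125) if 22<H[v,u]<30]; v=min(k); xs.append(B[v,u,0]);ys.append(B[v,u,1])
q=np.polyfit(ys,xs,1);print("wall outer",q,"x at ends",np.polyval(q,[-95,107]))
```

```text
front slope [ 7.03263671e-04 -3.00761347e+01] x at ends [-30.14294479 -30.00088553]
wall outer [5.10834359e-04 1.13086115e+01] x at ends [11.26008222 11.36327076]
```

```bash
python3 -c "
from bench import r
print(r.sign_off())"
```

```text
the job is handed in; nothing more can be done
None
```

The bar is in the bay behind the post with its long side flush and parallel to the back wall. The last readings put its front edge 41.4 mm from the wall's outer face at both ends (42 mm nominal), the gripper was clear of everything, and the job was handed in at about 16 s; the judge gave no verdict.

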